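Sort the test-bench small parts into their trays

TASK

Sort the four small parts lying about on the bench into the three low grey trays: the two round rubber rods go in the tray with two bays, one rod in each bay (either way round), the measuring probe goes in the long tray, and the pencil sharpener in the small tray. Lay each part flat on the floor of its bay, lengthwise in the bay and no part of it up on a wall. Leave the pot, the rubber block and the glass tile where they are.

Things in the scene. Friction and masses are not known exactly. Their poses are not given: they have to be found in the camera images.
- rod_pink_mid (a point): Pink round rubber rod, 12 mm in diameter, 58 mm long; the point at its centre, 6 mm above its underside. It does not roll. Its x axis runs across its width, y along its length, z up (at the start it lies flat on the table).
- rod_grey_mid (a point): Dark grey round rubber rod, 12 mm in diameter, 54 mm long; the point at its centre, 6 mm above its underside. It does not roll. Its x axis runs across its width, y along its length, z up (at the start it lies flat on the table).
- probe_mid (a point): Light grey measuring probe, pen-like with a stout barrel, 16 mm wide, 16 mm high, 90 mm long; the point at its centre, 8 mm above its underside. It does not roll. Its x axis runs across its width, y along its length, z up (at the start it lies flat on the table).
- sharp_mid (a point): Small metal pencil sharpener, a ribbed block 15 mm wide, 25 mm long, 14 mm high over the blade screw (body 12 mm); the point at its centre, 6 mm above its underside. Grip it across its 15 mm width. Its x axis runs across its width, y along its length, z up (at the start it lies flat on the table).
- twin_tray: Grey tray with two equal bays side by side, outside 86 mm (x) by 90 mm (y). Each bay is 28 mm (x) by 82 mm (y) inside; the bay centres lie at x = -25 mm and x = +25 mm, y = 0. The rib between them is 22 mm wide, top at 7 mm. Origin at the centre of its underside, on the table; z up, y along the bay's length, x across. Fixed to the table: it does not move. Floor 3 mm thick, walls 4 mm wide, their tops 7 mm above the table.
- long_tray: Long narrow grey tray with a single bay, outside 42 mm (x) by 122 mm (y), bay 34 mm (x) by 114 mm (y) inside, centred on the origin. Origin at the centre of its underside, on the table; z up, y along the bay's length, x across. Fixed to the table: it does not move. Floor 3 mm thick, walls 4 mm wide, their tops 7 mm above the table.
- small_tray: Small grey tray with a single bay, outside 44 mm (x) by 54 mm (y), bay 36 mm (x) by 46 mm (y) inside, centred on the origin. Origin at the centre of its underside, on the table; z up, y along the bay's length, x across. Fixed to the table: it does not move. Floor 3 mm thick, walls 4 mm wide, their tops 7 mm above the table.
- pot_mid (a point): Bystander: white pot with a green screw lid, 45 mm in diameter, 43 mm high; point at half its height.
- block_mid (a point): Bystander: rubber block in a blue sleeve, 25 x 52 mm, 18 mm high; point at its centre.
- tile_mid (a point): Bystander: black glass tile in a frame, 62 x 88 mm, 13 mm high; point at its centre. It lies beside the tall fixed instrument behind the trays (0.5 m high, y from -0.28 to 0.01 m, front at x = 0.56 m from the robot): swing long moves round in front of that.

How it is judged:
By the outcome, as a careful person would: the job done as asked, in the order asked, and still so for the second after the job is handed in, with the robot touching nothing.
It also fails if it takes over 99 s, if anything falls off the work surface, if the arm or the gripper's body presses on something with over 40 N, if the wrist force passes 120 N, or if a joint passes its speed limit or range.

ROBOT

A 6-joint arm with a two-finger parallel gripper is mounted at the origin on a cart in front of the work surface, level with it; the furniture and walls round the work are solid. World frame = base frame: x ahead of the robot, y to its left, z up, the work surface at z = 0. Lengths are in m, angles in rad, forces in N, time in s.
With the tool pointing down it reaches from about 0.25 to 0.775 m from the base axis. Payload 4 kg.
Tool frame: the origin (TCP) lies midway between the tips of the shut fingers; the grasp point (between the pads) lies 19 mm behind it; z points along the fingers, y is the line along which they close (so a half turn about z gives the same grasp; the last joint's range is limited). The gripper opens to 94 mm and grips with 3 to 60 N. Pads are 16 mm wide; open, the fingers measure 119 mm over their backs; the gripper's body (75 mm by 177 mm) begins 78 mm behind the grasp point.
Start: joints at [-1.343, 0.087, 1.371, -0, 1.684, -0.103], TCP at [0.179, -0.52, 0.206] pointing down, gripper open.
Joint ranges: [-3.1, 3.1], [-0.76, 2.03], [0.27, 2.55], [-1.08, 4.22], [0.17, 2.65], [-2.57, 2.57]. Speed limits (rad/s): [2.79, 2.79, 3.14, 3.14, 3.14, 3.14].

INTERFACE

Orientations are given as a unit quaternion [w, x, y, z].
In Python, from rig import sense, get_image, close_job gives the robot as it stands.
- The arm moves only by the shell command python3 -m inch 'ROWS' [FORCE]. ROWS is JSON, a list of rows, each an object with "fingers": the finger opening in m, from 0 to 0.094; "offset": the shift along the tool's x, y, z in m, a list of three; "spin": the turn about the tool's z in rad. In form: [{"fingers": fingers, "offset": [dx, dy, dz], "spin": spin}, ...]. A call has 1 to 12 rows; each row is the pose to reach, as a shift and turn from the pose commanded when the call began, along the tool's axes at that moment; what a row does not reach only later rows make up. A row lasts 1/8 s, in which the tool goes at most 62.5 mm and 10.7 degrees, less where a joint would pass 70% of its speed; a pose out of reach is approached as far as the arm can. A call with a gripper value outside its range is refused whole. The fingers move at their own pace and stop on an object; FORCE is the grip in N (left out, the last holds). Time passes only in rows, so rows that repeat a pose let the fingers close. It gives the time, the measured TCP pose, the force, the opening and the grip force at its end, in the units of the state.
- sense(): the state, without advancing time (a new reading comes with each control period).
- get_image(name): name is "scene" or "top" or "wrist"; returns a dict with "color" (400x640x3 uint8, red, green, blue), "mtx" (3x3 intrinsics, pixels), "D" ([k1, k2, p1, p2, k3] as OpenCV has them; the pictures are not rectified), "R" (3x3) and "t" (3): a world point X has camera coordinates R X + t. Camera axes: x right, y down, z forward; pixel columns grow to the right and rows downward; lengths in m; the calibration is good to about 2 mm. A picture is of the moment at which its call begins. There is no depth.
- close_job(): hands the job in; it is judged then, once.
The state is a dict: "time": time; "q": joint angles; "joint_vel": joint speeds; "joint_efforts": joint torques, N m; "ee_pos": TCP position; "eef_rot": TCP orientation; "force": force on the tool from outside, world axes, zero at the start; "moment": the same for the moment, N m; "finger_gap": finger opening in m; "grasp_force": force on a finger pad.
Only numpy, scipy, OpenCV 4.12 (cv2) and the standard library are available. Lean on these libraries where they do the work, as an engineer would, in place of code of your own. Each camera call takes 0.05 s, during which the arm holds its last target. There are 200 camera calls.

## Working session

There is one attempt and no reset: what is moved stays moved. The work goes in short steps, Python scripts to look and compute and a shell command to move; the robot and the scene stay as the last step left them, time stands still between calls to the robot, and variables do not carry over. Pictures are saved under pics/ and viewed, at most 18 in all, crops included, and the job is handed in when it is done.

```bash
mkdir -p pics; ls; python3 - <<'E'
from rig import *
import cv2
s=sense();print(s)
for n in("top","scene"):
    im=get_image(n);cv2.imwrite(f"pics/{n}0.png",im["color"][:,:,::-1]);print(n,im["mtx"],im["D"],im["R"],im["t"])
E
```

```text
pics
{'time': 0.0, 'q': array([-1.34313389e+00,  8.79720147e-02,  1.37225052e+00, -5.61881282e-06,
        1.68358650e+00, -1.03135986e-01]), 'joint_vel': array([ 0.00025587,  0.00031634, -0.00115627, -0.00100382, -0.00098092,
        0.00084852]), 'joint_efforts': array([-2.35083762e-04, -3.40183675e+01, -3.02428687e+01,  7.17665185e-02,
        3.31965520e-02, -1.86435614e-04]), 'ee_pos': array([ 0.1784902 , -0.5196546 ,  0.20429677]), 'eef_rot': array([-1.10586861e-03,  9.86352151e-01,  1.64645697e-01, -7.17413851e-05]), 'force': array([ 0.79937058, -0.42775653, -0.67373663]), 'moment': array([ 0.03062305, -0.00836514,  0.01828319]), 'grasp_force': 0.0, 'finger_gap': 0.09390717597066026}
top [[371.95587314   0.         315.33409074]
 [  0.         371.95587314 195.33107666]
 [  0.           0.           1.        ]] [-0.07745742  0.          0.          0.          0.        ] [[-5.86368168e-02 -9.98279371e-01  1.44640552e-04]
 [-9.73014074e-01  5.71203946e-02 -2.23564021e-01]
 [ 2.23171088e-01 -1.32498198e-02 -9.74689236e-01]] [0.03147923 0.54833293 0.89925199]
scene [[372.14828926   0.         318.90638465]
 [  0.         372.14828926 197.38629411]
 [  0.           0.           1.        ]] [-0.00010641  0.          0.          0.          0.        ] [[-0.68832412 -0.72509896 -0.02100969]
 [-0.3092018   0.3194737  -0.8957292 ]
 [ 0.65620435 -0.61005578 -0.44410336]] [0.35424196 0.21096842 0.67058268]
```

View pics/top0.png

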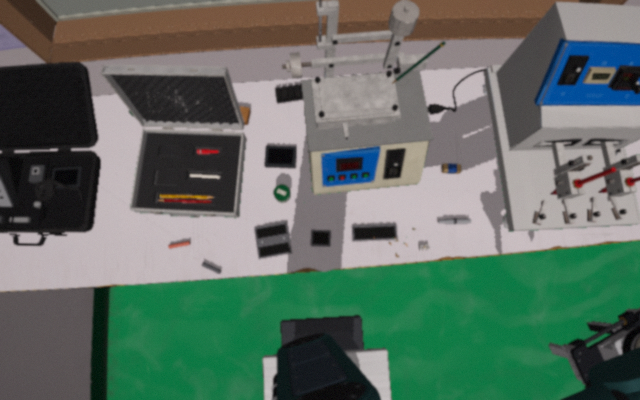

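View pics/scene0.png

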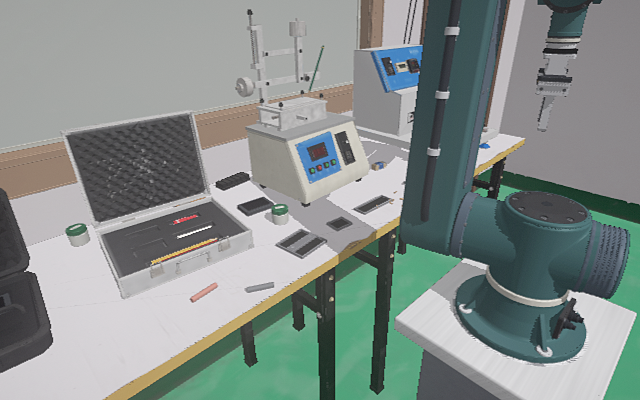

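The top view shows the pink rod at (180,242), the grey rod at (212,266), and the twin tray at (272,240). The small tray is at (320,238), the long tray at (375,232), the sharpener near (423,245) and the probe at (454,219). I'll measure these by masks.

```bash
cat > h.py <<'E'
import numpy as np,cv2
from rig import *
def ray(im,uv,z):
    p=cv2.undistortPoints(np.float64(uv).reshape(-1,1,2),im["mtx"],im["D"]).reshape(-1,2)
    d=np.c_[p,np.ones(len(p))]@im["R"]; c=-im["R"].T@im["t"]
    return (c+d*((z-c[2])/d[:,2])[:,None])[:,:2]
def proj(im,X):
    return cv2.projectPoints(np.float64(X).reshape(-1,1,3),cv2.Rodrigues(im["R"])[0],im["t"],im["mtx"],im["D"])[0].reshape(-1,2)
def blobs(im,mask,z,amin=15,amax=1e9):
    out=[]
    for c in cv2.findContours(mask.astype(np.uint8),cv2.RETR_EXTERNAL,cv2.CHAIN_APPROX_NONE)[0]:
        if not amin<=cv2.contourArea(c)<=amax: continue
        w=ray(im,c,z).astype(np.float32); (x,y),(a,b),t=cv2.minAreaRect(w*1000)
        if a>b: a,b,t=b,a,t+90   # now length b at direction t+90
        out.append((c.reshape(-1,2).mean(0).round(1),np.round([x,y,a,b],1),round((t+90)%180,1)))
    return out
def tool():
    s=sense();w,x,y,z=s["eef_rot"]
    from scipy.spatial.transform import Rotation as R
    return s,R.from_quat([x,y,z,w]).as_matrix()
def goto(x,y,z,ang):
    "offset/spin to put TCP at x,y,z(m) with tool y axis along ang(deg, mod 180)"
    s,M=tool(); d=M.T@(np.array([x,y,z])-s["ee_pos"])
    cur=np.degrees(np.arctan2(M[1,1],M[0,1])); dl=(ang-cur+90)%180-90
    print("offset",d.round(4),"spin(rad)",round(-np.radians(dl),3),"cur yaw",round(cur,1),"q6",s["q"][5].round(2),"q1",s["q"][0].round(2))
E
python3 - <<'E'
from h import *
im=get_image("top");c=im["color"].astype(int)
hsv=cv2.cvtColor(im["color"],cv2.COLOR_RGB2HSV)
roi=np.zeros(c.shape[:2],bool);roi[200:282,150:480]=1
print("pink",blobs(im,roi&(c[:,:,0]-c[:,:,2]>50)&(np.arange(640)<200),.006))
roi[:,295:342]&=1
dark=roi&(hsv[:,:,2]<150)&(hsv[:,:,1]<90)
for b in blobs(im,dark,.006): print(b)
crop=cv2.resize(im["color"][185:285,150:480],(800,242),interpolation=cv2.INTER_CUBIC);cv2.imwrite("pics/c1.png",crop[:,:,::-1])
w=get_image("wrist");cv2.imwrite("pics/w0.png",w["color"][:,:,::-1])
s,M=tool();C=-w["R"].T@w["t"];print("cam in tool",M.T@(C-s["ee_pos"]),M.T@w["R"].T,w["mtx"])
E
```

```text
pink [(array([178.5, 244.5]), array([448.3, 372.8,  10. ,  55.3]), 97.3), (array([179.5, 200.7]), array([568.1, 375.2,   5.6, 113.3]), 86.7)]Traceback (most recent call last):
  File "<stdin>", line 6, in <module>
numpy._core._exceptions._UFuncOutputCastingError: Cannot cast ufunc 'bitwise_and' output from dtype('int64') to dtype('bool') with casting rule 'same_kind'
```

```bash
python3 - <<'E'
from h import *
im=get_image("top");c=im["color"].astype(int)
hsv=cv2.cvtColor(im["color"],cv2.COLOR_RGB2HSV)
roi=np.zeros(c.shape[:2],bool);roi[200:282,150:480]=1
dark=roi&(hsv[:,:,2]<150)&(hsv[:,:,1]<90)
for b in blobs(im,dark,.006): print(b)
crop=cv2.resize(im["color"][185:285,150:480],(800,242),interpolation=cv2.INTER_CUBIC);cv2.imwrite("pics/c1.png",crop[:,:,::-1])
w=get_image("wrist");cv2.imwrite("pics/w0.png",w["color"][:,:,::-1])
s,M=tool();C=-w["R"].T@w["t"];print("cam in tool",M.T@(C-s["ee_pos"]),M.T@w["R"].T,w["mtx"])
print(ray(im,[[423,245],[454,219],[450,168],[282,190]],.006))
E
```

```text
(array([211.5, 266.3]), array([385.5, 283.5,  18.5,  55.9]), 61.7)
(array([422.8, 244.2]), array([ 411.3, -280.3,   18.1,   22.5]), 93.2)
(array([180.5, 241. ]), array([457.5, 370.1,  11.1,  55.2]), 92.7)
(array([374.2, 231.6]), array([ 454.4, -153.4,   47.9,  121.9]), 88.9)
(array([453.2, 218.7]), array([ 473.9, -372.9,   22.1,   89.5]), 86.5)
(array([303.7, 237. ]), array([453.6,  47. , 196. , 246.2]), 86.6)
(array([195.6, 208.1]), array([544.7, 332.5,  47.4, 252.7]), 86.7)
cam in tool [ 0.08034228 -0.00087584 -0.17920821] [[-5.14063825e-04 -9.61398126e-01 -2.75160642e-01]
 [ 9.99999797e-01 -3.90371398e-04 -5.04292292e-04]
 [ 3.77410820e-04 -2.75160845e-01  9.61398131e-01]] [[319.91481421   0.         316.5134687 ]
 [  0.         319.91481421 203.36315568]
 [  0.           0.           1.        ]]
[[ 0.40890536 -0.2813854 ]
 [ 0.47369563 -0.37556221]
 [ 0.61870406 -0.3848514 ]
 [ 0.58246222  0.08914727]]
```

View pics/c1.png

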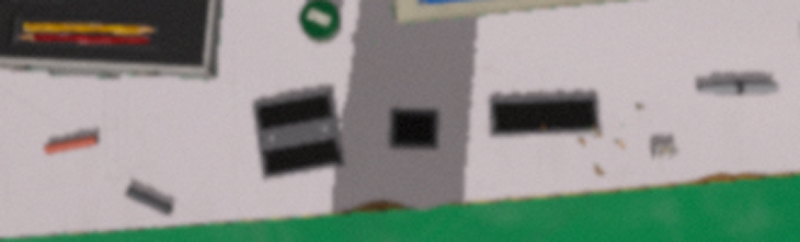

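The crop confirms all four parts and the three trays, with bays running roughly along world y. I'll move above the probe and sharpener first and look with the wrist camera on the way.

```bash
python3 - <<'E'
from h import *
goto(.43,-.30,.20,0)
E
```

```text
offset [ 0.3092 -0.1263  0.0051] spin(rad) -1.24 cur yaw -71.0 q6 -0.1 q1 -1.34
```

```bash
R='x'; python3 -m inch '[{"fingers":0.094,"offset":[0.31,-0.126,0.005],"spin":-1.24},{"fingers":0.094,"offset":[0.31,-0.126,0.005],"spin":-1.24},{"fingers":0.094,"offset":[0.31,-0.126,0.005],"spin":-1.24},{"fingers":0.094,"offset":[0.31,-0.126,0.005],"spin":-1.24},{"fingers":0.094,"offset":[0.31,-0.126,0.005],"spin":-1.24},{"fingers":0.094,"offset":[0.31,-0.126,0.005],"spin":-1.24},{"fingers":0.094,"offset":[0.31,-0.126,0.005],"spin":-1.24},{"fingers":0.094,"offset":[0.31,-0.126,0.005],"spin":-1.24},{"fingers":0.094,"offset":[0.31,-0.126,0.005],"spin":-1.24}]'
python3 - <<'E'
from h import *
w=get_image("wrist");cv2.imwrite("pics/w1.png",w["color"][:,:,::-1])
import pickle;pickle.dump(w,open("w1.pkl","wb"))
goto(.44,.0,.20,0)
E
```

```text
time: 1.38
ee_pos: [0.4307, -0.3005, 0.2004]
eef_rot: [-0.0, 0.708, 0.706, -0.0]
force: [-0.4, -0.3, -0.7]
finger_gap: 0.0941
grasp_force: 0.0
offset [0.3007 0.0088 0.0004] spin(rad) -0.002 cur yaw -0.1 q6 -0.72 q1 -0.72
```

View pics/w1.png

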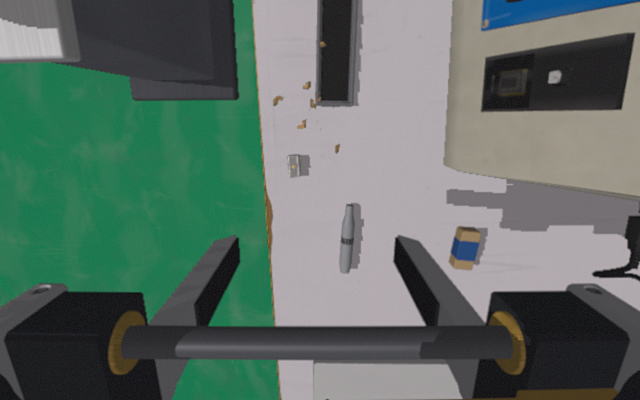

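The wrist view shows the sharpener at (293,165), the probe at (347,240) pointing up, the block at (465,248) and the end of the long tray at (338,50). Image up is +y. Next I'll look at the trays, then the rods.

```bash
python3 -m inch '[{"fingers":0.094,"offset":[0.25,0.009,-0.04],"spin":0},{"fingers":0.094,"offset":[0.25,0.009,-0.04],"spin":0},{"fingers":0.094,"offset":[0.25,0.009,-0.04],"spin":0},{"fingers":0.094,"offset":[0.25,0.009,-0.04],"spin":0},{"fingers":0.094,"offset":[0.25,0.009,-0.04],"spin":0},{"fingers":0.094,"offset":[0.25,0.009,-0.04],"spin":0}]'
python3 - <<'E'
from h import *
w=get_image("wrist");cv2.imwrite("pics/w2.png",w["color"][:,:,::-1])
import pickle;pickle.dump(w,open("w2.pkl","wb"))
goto(.44,.22,.20,0)
E
```

```text
time: 2.17
ee_pos: [0.4398, -0.0508, 0.2404]
eef_rot: [0.0, 0.707, 0.707, -0.0]
force: [0.2, -0.5, -0.8]
finger_gap: 0.094
grasp_force: 0.0
offset [ 2.715e-01 -2.000e-04  3.990e-02] spin(rad) -0.002 cur yaw -0.1 q6 -0.24 q1 -0.24
```

View pics/w2.png

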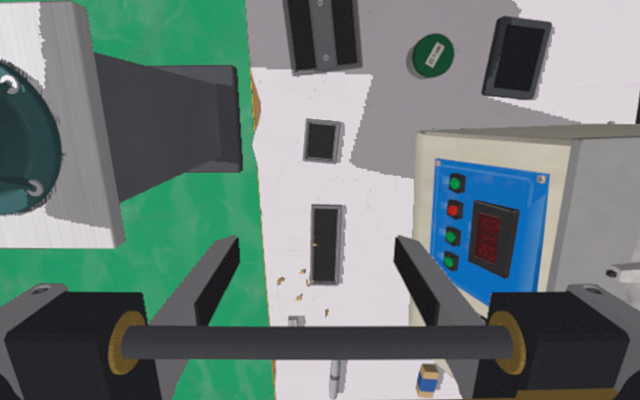

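The long tray is at (325,245), the small tray at (322,140) and the twin tray at (323,32). The pot at (432,55) and tile at (516,57) lie well to the right. Now the rods.

```bash
python3 -m inch '[{"fingers":0.094,"offset":[0.27,0,0.03],"spin":0},{"fingers":0.094,"offset":[0.27,0,0.03],"spin":0},{"fingers":0.094,"offset":[0.27,0,0.03],"spin":0},{"fingers":0.094,"offset":[0.27,0,0.03],"spin":0},{"fingers":0.094,"offset":[0.27,0,0.03],"spin":0},{"fingers":0.094,"offset":[0.27,0,0.03],"spin":0}]'
python3 - <<'E'
from h import *
w=get_image("wrist");cv2.imwrite("pics/w3.png",w["color"][:,:,::-1])
import pickle;pickle.dump(w,open("w3.pkl","wb"))
E
```

```text
time: 2.98
ee_pos: [0.4403, 0.219, 0.2091]
eef_rot: [-0.0, 0.707, 0.707, -0.001]
force: [0.5, -0.1, 0.2]
finger_gap: 0.094
grasp_force: 0.0
```

View pics/w3.png

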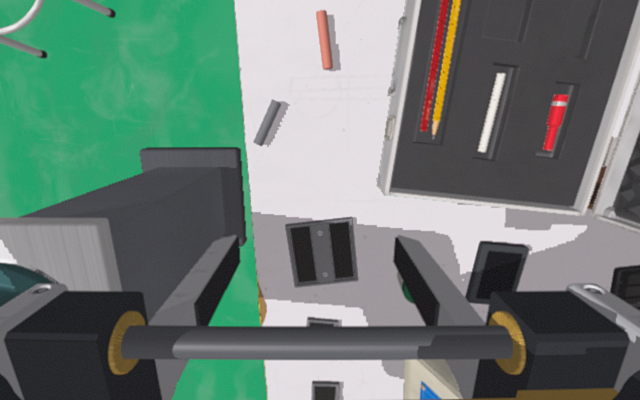

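The pink rod is at (324,40), the grey rod at (267,123) and the twin tray at (322,251), tilted a few degrees. Next I'll extract their poses.

```bash
python3 - <<'E'
from h import *
import pickle
L=lambda n:pickle.load(open(n,"rb"))
w1,w2,w3=L("w1.pkl"),L("w2.pkl"),L("w3.pkl")
def V(w): return cv2.cvtColor(w["color"],cv2.COLOR_RGB2HSV)
def reg(u0,u1,v0,v1):
    m=np.zeros((400,640),bool);m[v0:v1,u0:u1]=1;return m
g=lambda w,u,v:w["color"][v,u].tolist()
print("rod/shadow row123",[g(w3,u,123) for u in range(254,290,2)])
print("probe row235",[g(w1,u,235) for u in range(334,362,2)])
print("sharp row170",[g(w1,u,170) for u in range(282,306,2)])
print("twin row251",[g(w3,u,251)[0] for u in range(284,362,2)])
print("small row140",[g(w2,u,140)[0] for u in range(298,348,2)])
h=V(w3).astype(int)
for b in blobs(w3,reg(300,345,0,90)&(h[:,:,1]>90),.006):print("pink",b)
for nm,w,r in(("twin",w3,reg(278,366,210,295)),("small",w2,reg(298,345,112,170)),("long",w2,reg(300,352,198,292))):
    v=V(w)[:,:,2]
    for t,z in((60,.005),(115,.007)):
        for b in blobs(w,r&(v<t),z,60):print(nm,t,b)
E
```

```text
rod/shadow row123 [[227, 221, 225], [228, 222, 227], [229, 224, 228], [227, 222, 226], [138, 136, 142], [137, 136, 141], [127, 126, 130], [108, 107, 111], [85, 85, 87], [120, 115, 119], [157, 153, 155], [156, 151, 154], [153, 147, 151], [225, 219, 224], [226, 222, 225], [226, 221, 224], [226, 222, 224], [227, 221, 225]]
probe row235 [[176, 170, 174], [176, 169, 174], [178, 170, 174], [170, 164, 169], [127, 127, 129], [140, 141, 144], [137, 137, 140], [129, 127, 132], [108, 107, 112], [82, 81, 83], [115, 111, 115], [119, 115, 117], [119, 114, 118], [115, 111, 115]]
sharp row170 [[179, 170, 176], [176, 168, 175], [178, 171, 175], [170, 164, 165], [147, 143, 139], [126, 123, 124], [125, 120, 121], [125, 120, 118], [164, 159, 157], [92, 87, 89], [119, 114, 118], [119, 114, 117]]
twin row251 [159, 161, 154, 88, 76, 48, 39, 36, 39, 34, 36, 37, 40, 38, 53, 88, 89, 91, 91, 91, 91, 91, 91, 88, 55, 36, 37, 32, 42, 37, 37, 34, 33, 43, 80, 89, 155, 159, 157]
small row140 [218, 218, 222, 155, 99, 56, 43, 46, 44, 46, 43, 45, 45, 46, 47, 46, 43, 41, 96, 125, 108, 149, 147, 218, 220]
pink (array([324. ,  39.5]), array([448. , 375.7,   9.9,  57.9]), 97.7)
twin 60 (array([303.2, 253.4]), array([422.2, 120.3,  24.5,  77.6]), 96.7)
twin 60 (array([341. , 249.6]), array([471.6, 126. ,  24.3,  77.2]), 96.6)
twin 115 (array([324.8, 246.8]), array([446.9, 123.9,  85.1,  90.7]), 96.8)
small 60 (array([320.4, 140.8]), array([444.6,  -5.9,  31.7,  40.6]), 84.5)
small 115 (array([319.9, 141.1]), array([444.5,  -5.8,  37.8,  49.2]), 84.6)
long 60 (array([324.3, 244.3]), array([ 450.5, -150.6,   29.7,  108.2]), 88.8)
long 115 (array([323.9, 245.3]), array([ 450.3, -151.7,   35.4,  116.2]), 88.8)
```

```bash
python3 - <<'E'
from h import *
import pickle
L=lambda n:pickle.load(open(n,"rb"))
w1,w3=L("w1.pkl"),L("w3.pkl")
def reg(u0,u1,v0,v1):
    m=np.zeros((400,640),bool);m[v0:v1,u0:u1]=1;return m
def bl(w): c=w["color"].astype(int);return (c[:,:,2]-c[:,:,0]>=1)&(c[:,:,1]-c[:,:,0]>-2)
for b in blobs(w3,reg(250,290,95,150)&bl(w3),.006):print("grey",b)
for b in blobs(w1,reg(332,358,198,280)&bl(w1),.008):print("probe",b)
c=w1["color"].astype(int);m=reg(284,304,150,182)&~((abs(c[:,:,0]-177)<12)&(c[:,:,0]-c[:,:,1]>4))
m=m&~((abs(c[:,:,0]-119)<6)&(abs(c[:,:,1]-114)<4)&(abs(c[:,:,2]-118)<4)) 
for b in blobs(w1,m,.006):print("sharp",b)
goto(.448,.3755,.05,97.7-90)
E
```

```text
grey (array([267.5, 121.7]), array([381.7, 287.6,  10.1,  52.3]), 63.4)
probe (array([345.5, 256.5]), array([ 467. , -396.6,   14.6,   43.2]), 87.9)
probe (array([348.2, 223.5]), array([ 469.1, -350.7,   14.7,   45.6]), 88.1)
sharp (array([294.6, 165.3]), array([ 404.8, -280.2,   19.9,   27.2]), 89.8)
offset [0.1576 0.0075 0.1593] spin(rad) -0.136 cur yaw -0.1 q6 0.35 q1 0.35
```

```bash
python3 -m inch '[{"fingers":0.06,"offset":[0.157,0.007,0.13],"spin":-0.135},{"fingers":0.06,"offset":[0.157,0.007,0.13],"spin":-0.135},{"fingers":0.06,"offset":[0.157,0.007,0.13],"spin":-0.135},{"fingers":0.06,"offset":[0.157,0.007,0.13],"spin":-0.135},{"fingers":0.06,"offset":[0.157,0.007,0.13],"spin":-0.135}]' 15
python3 - <<'E'
from h import *
w=get_image("wrist");h=cv2.cvtColor(w["color"],cv2.COLOR_RGB2HSV).astype(int)
P=proj(w,[.448,.3757,.006])[0];print(P)
m=np.zeros((400,640),bool);u,v=P.astype(int);m[max(v-70,0):v+70,u-40:u+40]=1
B=[b for b in blobs(w,m&(h[:,:,1]>90),.006,100)];print(B)
x,y=B[0][1][:2]/1000;goto(x,y,.0045,B[0][2]-90)
E
```

```text
time: 3.65
ee_pos: [0.4476, 0.375, 0.0799]
eef_rot: [0.0, 0.658, 0.753, -0.001]
force: [0.7, 0.4, -0.0]
finger_gap: 0.06
grasp_force: 0.0
[317.43334218 212.52213929]
[(array([317.2, 212.1]), array([447.8, 374.8,   9.9,  58.5]), 97.9)]
offset [-0.0002 -0.0005  0.0769] spin(rad) -0.005 cur yaw 7.6 q6 0.47 q1 0.6
```

```bash
python3 -m inch '[{"fingers":0.06,"offset":[0,0,0.05],"spin":0},{"fingers":0.06,"offset":[0,0,0.0765],"spin":0},{"fingers":0.06,"offset":[0,0,0.0765],"spin":0},{"fingers":0.06,"offset":[0,0,0.0765],"spin":0},{"fingers":0.0,"offset":[0,0,0.0765],"spin":0},{"fingers":0.0,"offset":[0,0,0.0765],"spin":0},{"fingers":0.0,"offset":[0,0,0.0765],"spin":0},{"fingers":0.0,"offset":[0,0,0.0765],"spin":0},{"fingers":0.0,"offset":[0,0,0.0765],"spin":0}]' 15
python3 -c "
from h import *
goto(.4717,.126,.06,6.7)"
```

```text
time: 4.82
ee_pos: [0.4468, 0.3767, 0.0038]
eef_rot: [0.0, 0.658, 0.753, -0.0]
force: [-0.6, 1.1, 0.4]
finger_gap: 0.0134
grasp_force: 0.1
offset [-0.2518 -0.0091 -0.0561] spin(rad) 0.018 cur yaw 7.7 q6 0.47 q1 0.6
```

```bash
python3 -m inch '[{"fingers":0.0,"offset":[0,0,0],"spin":0},{"fingers":0.0,"offset":[0,0,0],"spin":0},{"fingers":0.0,"offset":[0,0,-0.05],"spin":0},{"fingers":0.0,"offset":[-0.25,-0.0095,-0.05],"spin":0.018},{"fingers":0.0,"offset":[-0.25,-0.0095,-0.05],"spin":0.018},{"fingers":0.0,"offset":[-0.25,-0.0095,-0.05],"spin":0.018},{"fingers":0.0,"offset":[-0.25,-0.0095,-0.05],"spin":0.018},{"fingers":0.0,"offset":[-0.25,-0.0095,-0.05],"spin":0.018},{"fingers":0.0,"offset":[-0.25,-0.0095,-0.05],"spin":0.018},{"fingers":0.0,"offset":[-0.25,-0.0095,-0.05],"spin":0.018}]' 15
python3 - <<'E'
from h import *
w=get_image("wrist");cv2.imwrite("pics/w4.png",w["color"][:,:,::-1])
goto(.4717,.1261,.008,6.7)
E
```

```text
time: 6.08
ee_pos: [0.471, 0.129, 0.0539]
eef_rot: [-0.0, 0.664, 0.748, 0.0]
force: [-0.1, -0.5, -0.4]
finger_gap: 0.0113
grasp_force: 15.0
offset [-0.003   0.0004  0.0459] spin(rad) 0.002 cur yaw 6.8 q6 0.03 q1 0.15
```

View pics/w4.png

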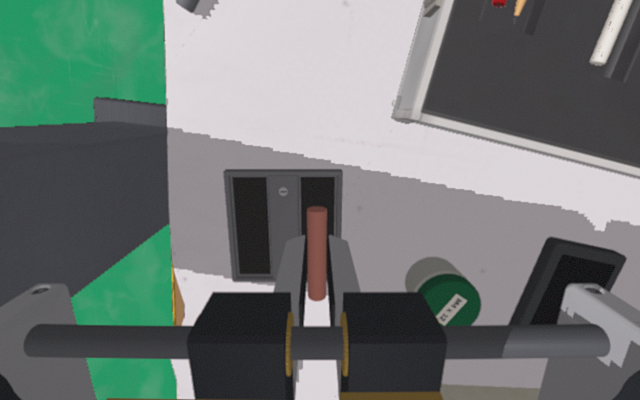

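The pink rod is held straight at (317,254) and aligned with the bay (11.3 mm gap, 15 N). Now I'll lower it and release.

```bash
python3 -m inch '[{"fingers":0.0,"offset":[-0.002,0,0.03],"spin":0},{"fingers":0.0,"offset":[-0.002,0,0.046],"spin":0},{"fingers":0.0,"offset":[-0.002,0,0.046],"spin":0},{"fingers":0.0,"offset":[-0.002,0,0.046],"spin":0},{"fingers":0.02,"offset":[-0.002,0,0.046],"spin":0},{"fingers":0.03,"offset":[-0.002,0,0.046],"spin":0},{"fingers":0.03,"offset":[-0.002,0,0.046],"spin":0},{"fingers":0.03,"offset":[-0.002,0,-0.02],"spin":0},{"fingers":0.03,"offset":[-0.002,0,-0.02],"spin":0},{"fingers":0.05,"offset":[-0.002,0,-0.02],"spin":0}]' 15
python3 - <<'E'
from h import *
w=get_image("wrist");h=cv2.cvtColor(w["color"],cv2.COLOR_RGB2HSV).astype(int)
P=proj(w,[.4717,.1261,.009])[0]
m=np.zeros((400,640),bool);u,v=P.astype(int);m[v-90:v+70,u-45:u+45]=1
print(P,blobs(w,m&(h[:,:,1]>90)&(w["color"][:,:,0]>w["color"][:,:,1]+20.),.009,100))
goto(.3817,.2876,.06,63.4-90)
cv2.imwrite("pics/w5.png",w["color"][:,:,::-1])
E
```

```text
time: 7.38
ee_pos: [0.4717, 0.1256, 0.0744]
eef_rot: [0.0, 0.665, 0.747, 0.0]
force: [-0.1, -0.2, -0.9]
finger_gap: 0.0366
grasp_force: 0.0
[316.77081305 216.08534093] [(array([316.4, 217.1]), array([471.6, 123.4,  11.8,  61.3]), 96.3)]
offset [ 0.1714 -0.0695  0.0132] spin(rad) 0.581 cur yaw 6.7 q6 0.03 q1 0.14
```

View pics/w5.png

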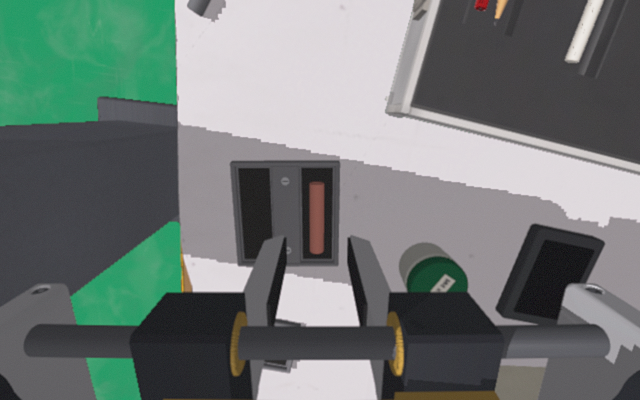

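The pink rod lies flat and centred in the far bay at (316,217). Next is the grey rod.

```bash
python3 -m inch '[{"fingers":0.06,"offset":[0.171,-0.07,0],"spin":0.58},{"fingers":0.06,"offset":[0.171,-0.07,0],"spin":0.58},{"fingers":0.06,"offset":[0.171,-0.07,0],"spin":0.58},{"fingers":0.06,"offset":[0.171,-0.07,0],"spin":0.58},{"fingers":0.06,"offset":[0.171,-0.07,0],"spin":0.58}]' 15
python3 - <<'E'
from h import *
w=get_image("wrist")
P=proj(w,[.3817,.2876,.006])[0];c=w["color"].astype(int)
m=np.zeros((400,640),bool);u,v=P.astype(int);m[v-70:v+60,u-40:u+40]=1
B=blobs(w,m&(c[:,:,2]-c[:,:,0]>=1)&(c[:,:,1]-c[:,:,0]>-2),.006,200);print(P,B)
x,y=B[0][1][:2]/1000;goto(x,y,.0045,B[0][2]-90)
E
```

```text
time: 8.05
ee_pos: [0.3801, 0.2876, 0.0721]
eef_rot: [0.0, 0.849, 0.528, -0.002]
force: [-0.2, -0.5, -0.3]
finger_gap: 0.0598
grasp_force: 0.0
[319.24635697 215.00152011] [(array([290.9, 250.8]), array([354.3, 271.9,  31.6,  54.8]), 61.8), (array([319.2, 214.5]), array([381.3, 287.3,  11.3,  55.2]), 64.2)]
offset [-0.025  -0.0171  0.068 ] spin(rad) 0.032 cur yaw -26.3 q6 0.99 q1 0.53
```

```bash
python3 -m inch '[{"fingers":0.06,"offset":[0,0,0.05],"spin":-0.01},{"fingers":0.06,"offset":[0,0,0.07],"spin":-0.01},{"fingers":0.06,"offset":[0,0,0.07],"spin":-0.01},{"fingers":0.03,"offset":[0,0,0.07],"spin":-0.01},{"fingers":0.0,"offset":[0,0,0.07],"spin":-0.01},{"fingers":0.0,"offset":[0,0,0.07],"spin":-0.01},{"fingers":0.0,"offset":[0,0,0.07],"spin":-0.01},{"fingers":0.0,"offset":[0,0,0.07],"spin":-0.01},{"fingers":0.0,"offset":[0,0,0.07],"spin":-0.01},{"fingers":0.0,"offset":[0,0,0.07],"spin":-0.01},{"fingers":0.0,"offset":[0,0,0.02],"spin":-0.01},{"fingers":0.0,"offset":[0,0,0.02],"spin":-0.01}]' 15
python3 -c "
from h import *
goto(.4221,.1203,.055,6.7)"
```

```text
time: 9.6
ee_pos: [0.3848, 0.2891, 0.0581]
eef_rot: [0.0, 0.848, 0.53, 0.004]
force: [0.8, 0.2, 0.2]
finger_gap: 0.0114
grasp_force: 15.0
offset [-0.1354  0.1074  0.0026] spin(rad) -0.57 cur yaw -25.9 q6 0.98 q1 0.53
```

```bash
python3 -m inch '[{"fingers":0.0,"offset":[-0.134,0.109,0],"spin":-0.57},{"fingers":0.0,"offset":[-0.134,0.109,0],"spin":-0.57},{"fingers":0.0,"offset":[-0.134,0.109,0],"spin":-0.57},{"fingers":0.0,"offset":[-0.134,0.109,0],"spin":-0.57},{"fingers":0.0,"offset":[-0.134,0.109,0],"spin":-0.57},{"fingers":0.0,"offset":[-0.134,0.109,0],"spin":-0.57}]' 15
python3 - <<'E'
from h import *
for i in range(4):
    w=get_image("wrist");goto(.4221,.1203,.008,6.7)
cv2.imwrite("pics/w6.png",w["color"][:,:,::-1])
E
```

```text
time: 10.35
ee_pos: [0.4208, 0.1196, 0.0535]
eef_rot: [-0.0, 0.665, 0.747, -0.0]
force: [-0.7, 0.6, 0.2]
finger_gap: 0.0115
grasp_force: 15.0
offset [0.0003 0.0013 0.0456] spin(rad) 0.0 cur yaw 6.7 q6 0.03 q1 0.15
offset [0.0002 0.0012 0.0457] spin(rad) 0.001 cur yaw 6.7 q6 0.03 q1 0.15
offset [0.0002 0.0012 0.0457] spin(rad) 0.001 cur yaw 6.8 q6 0.03 q1 0.15
offset [0.0002 0.0011 0.0458] spin(rad) 0.001 cur yaw 6.8 q6 0.03 q1 0.15
```

View pics/w6.png

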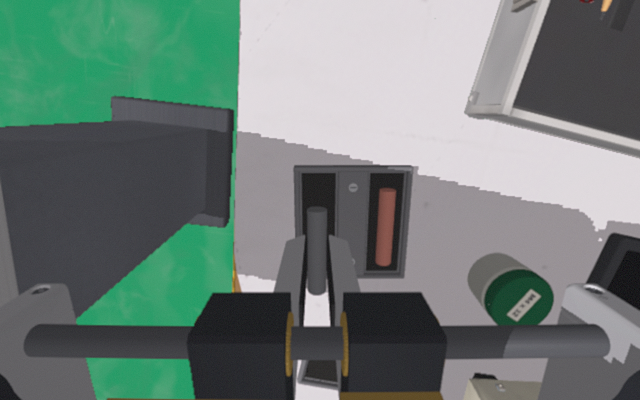

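The grey rod is held straight above the near bay. Lower, release and raise.

```bash
python3 -m inch '[{"fingers":0.0,"offset":[0,0.001,0.03],"spin":0},{"fingers":0.0,"offset":[0,0.001,0.0455],"spin":0},{"fingers":0.0,"offset":[0,0.001,0.0455],"spin":0},{"fingers":0.0,"offset":[0,0.001,0.0455],"spin":0},{"fingers":0.02,"offset":[0,0.001,0.0455],"spin":0},{"fingers":0.03,"offset":[0,0.001,0.0455],"spin":0},{"fingers":0.03,"offset":[0,0.001,0.0455],"spin":0},{"fingers":0.03,"offset":[0,0.001,-0.02],"spin":0},{"fingers":0.03,"offset":[0,0.001,-0.02],"spin":0},{"fingers":0.05,"offset":[0,0.001,-0.02],"spin":0},{"fingers":0.05,"offset":[0,0.001,-0.02],"spin":0}]' 15
python3 - <<'E'
from h import *
w=get_image("wrist")
cv2.imwrite("pics/w7.png",w["color"][:,:,::-1])
goto(.468,-.373,.085,-2.6)
E
```

```text
time: 11.92
ee_pos: [0.4211, 0.1191, 0.0724]
eef_rot: [-0.001, 0.665, 0.747, -0.001]
force: [0.3, 0.9, -0.1]
finger_gap: 0.0464
grasp_force: 0.0
offset [-0.4942 -0.0108 -0.0125] spin(rad) 0.162 cur yaw 6.7 q6 0.03 q1 0.15
```

View pics/w7.png

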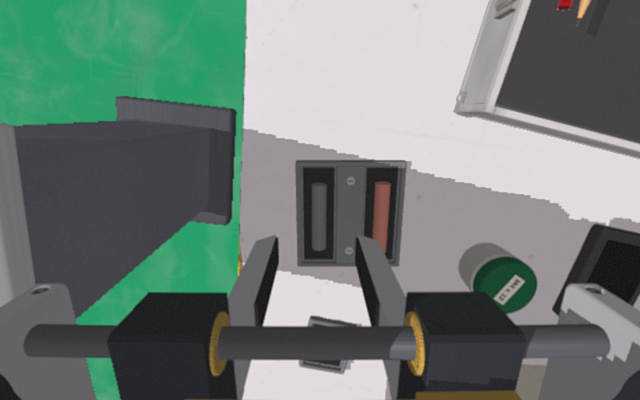

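Both rods lie in their bays, grey at (319,215) and pink at (382,215). Going to the probe by a route kept clear of the instrument.

```bash
python3 -m inch '[{"fingers":0.06,"offset":[-0.49,-0.0485,-0.02],"spin":0.162},{"fingers":0.06,"offset":[-0.49,-0.0485,-0.02],"spin":0.162},{"fingers":0.06,"offset":[-0.49,-0.0485,-0.02],"spin":0.162},{"fingers":0.06,"offset":[-0.49,-0.0485,-0.02],"spin":0.162},{"fingers":0.06,"offset":[-0.49,-0.0485,-0.02],"spin":0.162},{"fingers":0.06,"offset":[-0.49,-0.0485,-0.02],"spin":0.162},{"fingers":0.06,"offset":[-0.49,-0.0485,-0.02],"spin":0.162},{"fingers":0.06,"offset":[-0.49,-0.0485,-0.02],"spin":0.162},{"fingers":0.06,"offset":[-0.49,-0.0485,-0.02],"spin":0.162},{"fingers":0.06,"offset":[-0.49,-0.0485,-0.02],"spin":0.162},{"fingers":0.06,"offset":[-0.49,-0.0485,-0.02],"spin":0.162}]' 15
python3 - <<'E'
from h import *
w=get_image("wrist")
P=proj(w,[.468,-.373,.008])[0];c=w["color"].astype(int)
m=np.zeros((400,640),bool);u,v=P.astype(int);m[v-100:v+90,u-40:u+40]=1
print(P,blobs(w,m&(c[:,:,2]-c[:,:,0]>=1)&(c[:,:,1]-c[:,:,0]>-2),.008,200))
cv2.imwrite("pics/w8.png",w["color"][:,:,::-1])
goto(.468,-.373,.006,-2.6)
E
```

```text
time: 13.35
ee_pos: [0.4313, -0.3713, 0.0934]
eef_rot: [-0.001, 0.722, 0.692, 0.0]
force: [-0.0, -0.8, -0.4]
finger_gap: 0.0601
grasp_force: 0.0
[359.41425268 209.43822686] [(array([374.8, 248.3]), array([ 475.3, -397.9,   38.6,  139.7]), 107.5)]
offset [-0.0001  0.0366  0.0878] spin(rad) 0.002 cur yaw -2.5 q6 -0.77 q1 -0.81
```

View pics/w8.png

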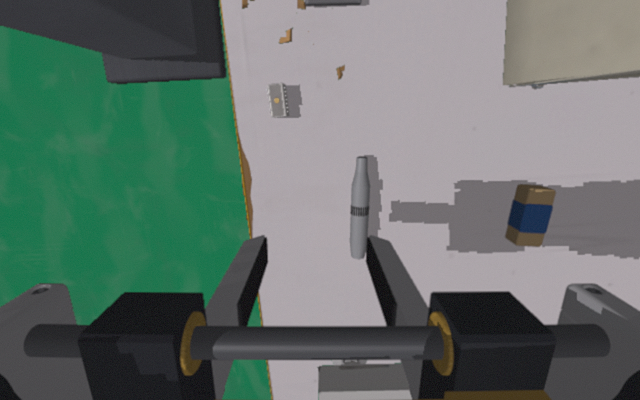

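The probe spans (362,158) to (358,258), its centre matching the prediction within 1–2 px. The sharpener is at (278,100).

```bash
python3 - <<'E'
from h import *
w=get_image("wrist")
a=ray(w,[[362,158],[358.3,258]],.008);print(a,a.mean(0),np.degrees(np.arctan2(*(a[0]-a[1])[::-1])))
print("sharp corners z=.009",ray(w,[[270,83],[285,83],[288,117],[271,117]],.010))
x,y=a.mean(0);goto(x,y,.006,-2.6)
E
```

```text
[[ 0.47069015 -0.32868492]
 [ 0.46693151 -0.41931663]] [ 0.46881083 -0.37400077] 87.6252105406212
sharp corners z=.009 [[ 0.39952258 -0.26701428]
 [ 0.41114621 -0.26754651]
 [ 0.41176609 -0.29315356]
 [ 0.39824172 -0.29254282]]
offset [-0.0008  0.0374  0.088 ] spin(rad) 0.002 cur yaw -2.5 q6 -0.77 q1 -0.81
```

```bash
python3 -m inch '[{"fingers":0.06,"offset":[-0.001,0.037,0.02],"spin":0},{"fingers":0.06,"offset":[-0.001,0.037,0.06],"spin":0},{"fingers":0.06,"offset":[-0.001,0.037,0.088],"spin":0},{"fingers":0.06,"offset":[-0.001,0.037,0.088],"spin":0},{"fingers":0.03,"offset":[-0.001,0.037,0.088],"spin":0},{"fingers":0.0,"offset":[-0.001,0.037,0.088],"spin":0},{"fingers":0.0,"offset":[-0.001,0.037,0.088],"spin":0},{"fingers":0.0,"offset":[-0.001,0.037,0.088],"spin":0},{"fingers":0.0,"offset":[-0.001,0.037,0.088],"spin":0},{"fingers":0.0,"offset":[-0.001,0.037,0.088],"spin":0},{"fingers":0.0,"offset":[-0.001,0.037,0.088],"spin":0}]' 20
python3 -c "
from h import *
goto(.4504,-.151,.06,-1.2)"
```

```text
time: 14.82
ee_pos: [0.4683, -0.3759, 0.0063]
eef_rot: [0.0, 0.723, 0.691, -0.0]
force: [-0.4, 0.9, 1.7]
finger_gap: 0.0154
grasp_force: 20.0
offset [ 0.2238 -0.028  -0.0538] spin(rad) -0.024 cur yaw -2.6 q6 -0.73 q1 -0.77
```

```bash
python3 -m inch '[{"fingers":0.0,"offset":[0,0,-0.055],"spin":0},{"fingers":0.0,"offset":[0.04,-0.028,-0.055],"spin":-0.024},{"fingers":0.0,"offset":[0.1,-0.028,-0.055],"spin":-0.024},{"fingers":0.0,"offset":[0.16,-0.028,-0.055],"spin":-0.024},{"fingers":0.0,"offset":[0.224,-0.028,-0.055],"spin":-0.024},{"fingers":0.0,"offset":[0.224,-0.028,-0.055],"spin":-0.024},{"fingers":0.0,"offset":[0.224,-0.028,-0.055],"spin":-0.024},{"fingers":0.0,"offset":[0.224,-0.028,-0.055],"spin":-0.024}]' 20
python3 - <<'E'
from h import *
w=get_image("wrist");cv2.imwrite("pics/w9.png",w["color"][:,:,::-1])
print("tray centre/corners px",proj(w,[[.4504,-.151,.007],[.4504-.021,-.09,.007],[.4504+.021,-.09,.007]]),"probe ends expected",proj(w,[[.4504,-.106,.063],[.4504,-.196,.063]]))
goto(.4504,-.151,.0095,-1.2)
E
```

```text
time: 15.82
ee_pos: [0.4504, -0.152, 0.061]
eef_rot: [0.0, 0.715, 0.699, -0.0]
force: [-1.4, -0.3, -0.8]
finger_gap: 0.0152
grasp_force: 20.0
tray centre/corners px [[316.95944206 220.00293163]
 [285.81642832 140.30664481]
 [344.261969   138.92647484]] probe ends expected [[315.341052   176.80347578]
 [318.73121989 314.64078998]]
offset [0.0011 0.0001 0.0514] spin(rad) -0.002 cur yaw -1.3 q6 -0.42 q1 -0.44
```

View pics/w9.png

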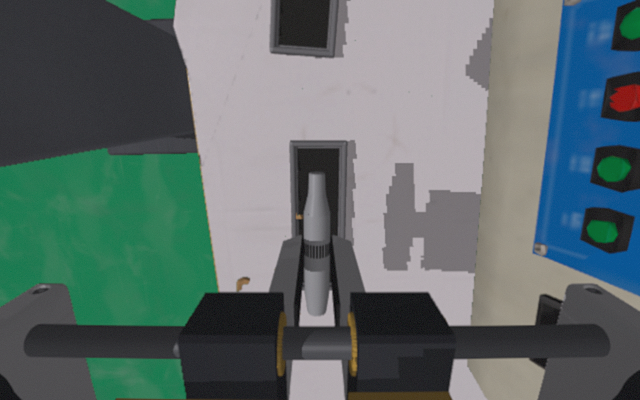

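The probe is held straight and its axis falls on the bay. The tray's far corners at (290,141) and (348,141) are about 3 mm further in +x than computed, so I'll shift by 2 mm and lower.

```bash
python3 -m inch '[{"fingers":0.0,"offset":[-0.001,0.002,0.03],"spin":0},{"fingers":0.0,"offset":[-0.001,0.002,0.051],"spin":0},{"fingers":0.0,"offset":[-0.001,0.002,0.051],"spin":0},{"fingers":0.0,"offset":[-0.001,0.002,0.051],"spin":0},{"fingers":0.025,"offset":[-0.001,0.002,0.051],"spin":0},{"fingers":0.032,"offset":[-0.001,0.002,0.051],"spin":0},{"fingers":0.032,"offset":[-0.001,0.002,0.051],"spin":0},{"fingers":0.032,"offset":[-0.001,0.002,-0.02],"spin":0},{"fingers":0.032,"offset":[-0.001,0.002,-0.02],"spin":0},{"fingers":0.05,"offset":[-0.001,0.002,-0.02],"spin":0},{"fingers":0.05,"offset":[-0.001,0.002,-0.02],"spin":0}]' 20
python3 - <<'E'
from h import *
w=get_image("wrist")
cv2.imwrite("pics/w10.png",w["color"][:,:,::-1])
goto(.4052,-.2801,.085,0)
E
```

```text
time: 17.25
ee_pos: [0.4512, -0.1512, 0.0793]
eef_rot: [-0.001, 0.714, 0.7, -0.001]
force: [0.1, 0.6, -0.0]
finger_gap: 0.0479
grasp_force: 0.0
offset [-0.1299 -0.0432 -0.0059] spin(rad) -0.021 cur yaw -1.2 q6 -0.42 q1 -0.44
```

View pics/w10.png

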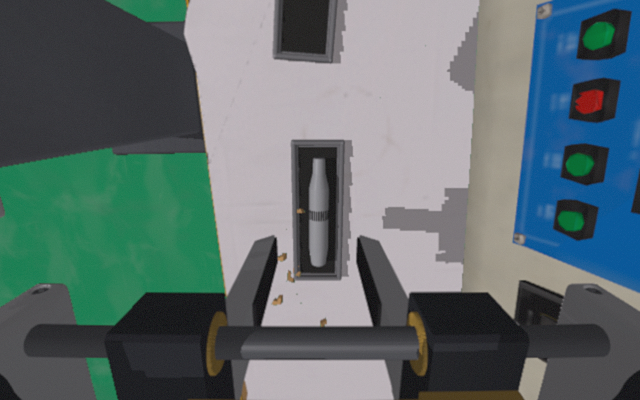

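The probe lies in its bay, (318,158) to (318,266), clear of the walls. Next is the sharpener.

```bash
python3 -m inch '[{"fingers":0.05,"offset":[-0.129,-0.043,0.015],"spin":-0.02},{"fingers":0.05,"offset":[-0.129,-0.043,0.015],"spin":-0.02},{"fingers":0.05,"offset":[-0.129,-0.043,0.015],"spin":-0.02},{"fingers":0.05,"offset":[-0.129,-0.043,0.015],"spin":-0.02},{"fingers":0.05,"offset":[-0.129,-0.043,0.015],"spin":-0.02}]' 20
python3 - <<'E'
from h import *
w=get_image("wrist")
P=proj(w,[.4052,-.2801,.006])[0];u,v=P.astype(int);print(P)
cv2.imwrite("pics/w11.png",cv2.resize(w["color"][v-50:v+50,u-70:u+70],None,fx=5,fy=5,interpolation=cv2.INTER_NEAREST)[:,:,::-1])
print("origin",u-70,v-50);goto(.4052,-.2801,.0045,0)
E
```

```text
time: 17.92
ee_pos: [0.4069, -0.2785, 0.0656]
eef_rot: [-0.001, 0.707, 0.707, 0.0]
force: [0.3, 0.6, -0.4]
finger_gap: 0.05
grasp_force: 0.0
[314.81861361 220.95449415]
origin 244 170
offset [-0.0017 -0.0019  0.0613] spin(rad) 0.001 cur yaw 0.0 q6 -0.72 q1 -0.72
```

View pics/w11.png

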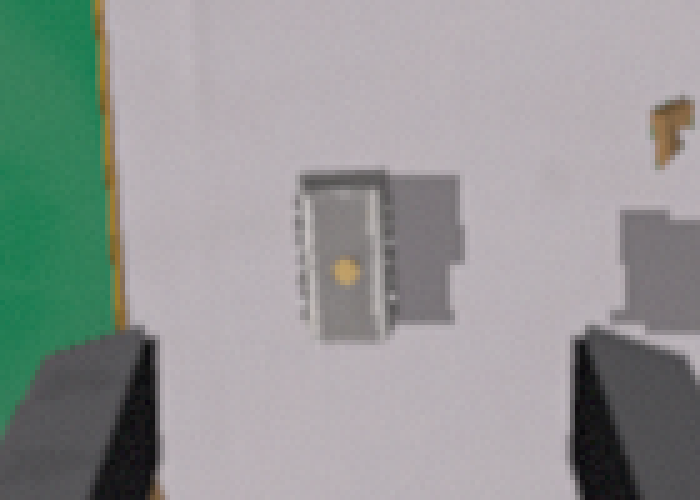

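The sharpener's centre is at crop (347,258), i.e. full-image (313,222). That's about 1 mm off prediction and turned 1–2°. Grasping.

```bash
python3 -m inch '[{"fingers":0.05,"offset":[-0.002,-0.003,0.04],"spin":-0.025},{"fingers":0.05,"offset":[-0.002,-0.003,0.061],"spin":-0.025},{"fingers":0.05,"offset":[-0.002,-0.003,0.061],"spin":-0.025},{"fingers":0.03,"offset":[-0.002,-0.003,0.061],"spin":-0.025},{"fingers":0.0,"offset":[-0.002,-0.003,0.061],"spin":-0.025},{"fingers":0.0,"offset":[-0.002,-0.003,0.061],"spin":-0.025},{"fingers":0.0,"offset":[-0.002,-0.003,0.061],"spin":-0.025},{"fingers":0.0,"offset":[-0.002,-0.003,0.061],"spin":-0.025},{"fingers":0.0,"offset":[-0.002,-0.003,0.061],"spin":-0.025},{"fingers":0.0,"offset":[-0.002,-0.003,0.061],"spin":-0.025}]' 20
python3 -c "
from h import *
goto(.4455,-.006,.06,-5.5)"
```

```text
time: 19.23
ee_pos: [0.4038, -0.2821, 0.0055]
eef_rot: [0.0, 0.699, 0.716, 0.0]
force: [-0.3, 0.8, 4.0]
finger_gap: 0.0124
grasp_force: 20.0
offset [ 0.275   0.0483 -0.0547] spin(rad) 0.12 cur yaw 1.4 q6 -0.75 q1 -0.72
```

```bash
python3 -m inch '[{"fingers":0.0,"offset":[0,0,-0.055],"spin":0},{"fingers":0.0,"offset":[0.06,0.01,-0.055],"spin":0.12},{"fingers":0.0,"offset":[0.275,0.048,-0.055],"spin":0.12},{"fingers":0.0,"offset":[0.275,0.048,-0.055],"spin":0.12},{"fingers":0.0,"offset":[0.275,0.048,-0.055],"spin":0.12},{"fingers":0.0,"offset":[0.275,0.048,-0.055],"spin":0.12},{"fingers":0.0,"offset":[0.275,0.048,-0.055],"spin":0.12},{"fingers":0.0,"offset":[0.275,0.048,-0.055],"spin":0.12},{"fingers":0.0,"offset":[0.275,0.048,-0.055],"spin":0.12}]' 20
python3 - <<'E'
from h import *
w=get_image("wrist");cv2.imwrite("pics/w12.png",w["color"][:,:,::-1])
print(proj(w,[[.4446,-.0059,.007]]))
for b in [(-.022,.027),(.022,.027)]:
    t=np.radians(-5.5);print(proj(w,[.4446+b[0]*np.cos(t)-b[1]*np.sin(t),-.0059+b[0]*np.sin(t)+b[1]*np.cos(t),.007]))
goto(.4446,-.0059,.0085,-5.5)
E
```

```text
time: 20.35
ee_pos: [0.4448, -0.007, 0.0598]
eef_rot: [0.0, 0.741, 0.672, -0.0]
force: [-0.1, 1.0, -0.1]
finger_gap: 0.0124
grasp_force: 19.8
[[316.65793085 220.42354563]]
[[286.98371928 186.12291748]]
[[346.16466964 185.97717403]]
offset [ 0.001  -0.0004  0.0513] spin(rad) -0.002 cur yaw -5.6 q6 -0.04 q1 -0.14
```

View pics/w12.png

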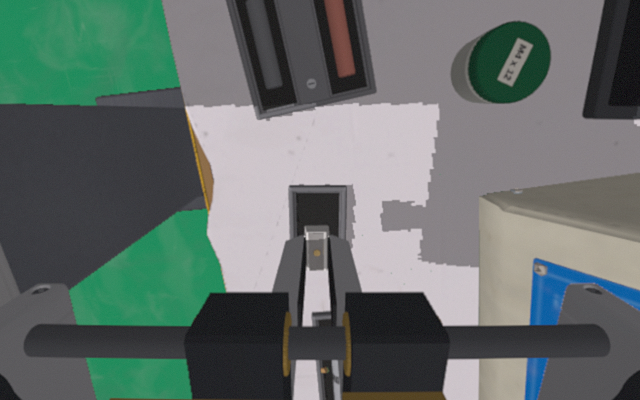

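The sharpener is held level at (316,247). The tray corners (290,186) and (348,186) sit about 1.5 mm in +x of computed, so I'll adjust by 1 mm and place it.

```bash
python3 -m inch '[{"fingers":0.0,"offset":[0,0.001,0.03],"spin":0},{"fingers":0.0,"offset":[0,0.001,0.051],"spin":0},{"fingers":0.0,"offset":[0,0.001,0.051],"spin":0},{"fingers":0.0,"offset":[0,0.001,0.051],"spin":0},{"fingers":0.02,"offset":[0,0.001,0.051],"spin":0},{"fingers":0.032,"offset":[0,0.001,0.051],"spin":0},{"fingers":0.032,"offset":[0,0.001,0.051],"spin":0},{"fingers":0.032,"offset":[0,0.001,0.0],"spin":0},{"fingers":0.032,"offset":[-0.05,0.0,-0.06],"spin":0},{"fingers":0.05,"offset":[-0.05,0.0,-0.12],"spin":0},{"fingers":0.05,"offset":[-0.05,0,-0.12],"spin":0},{"fingers":0.05,"offset":[-0.05,0,-0.12],"spin":0}]' 20
python3 - <<'E'
from h import *
w=get_image("wrist")
cv2.imwrite("pics/w13.png",w["color"][:,:,::-1])
E
```

```text
time: 21.9
ee_pos: [0.4404, -0.0555, 0.1804]
eef_rot: [0.001, 0.74, 0.672, 0.0]
force: [0.1, -0.4, -0.7]
finger_gap: 0.05
grasp_force: 0.0
```

View pics/w13.png

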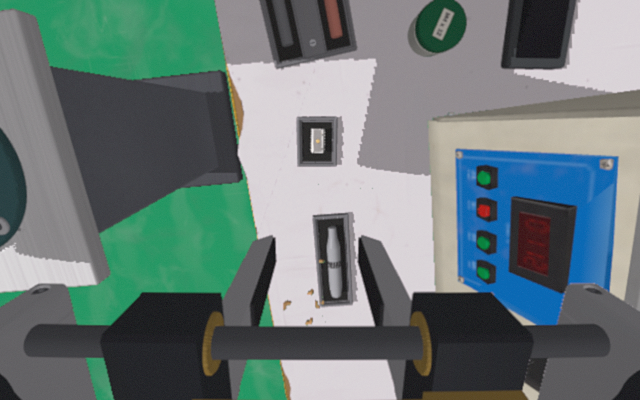

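The sharpener lies at (318,141) in the small tray and the probe at (335,262) in the long tray. Both rods are in the twin tray, and the pot and tile haven't moved. Handing in.

```bash
python3 -c "
from rig import *
print(close_job())"
```

```text
the job is handed in; nothing more can be done
None
```

All four parts are in their trays and the job is handed in at about 22 s: a rod in each bay of the twin tray, the probe in the long tray and the sharpener in the small tray, with the pot, block and tile left untouched.

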